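# Set out the reagent tray for a duplicate sample test

## Task

Set out the blue tray, its front row being the one nearer the robot: stand the red-lidded cup in the back row between the timer and the label roll and stack the yellow-lidded cup squarely on top of it, and in the front row stand the green-banded vial directly in front of the timer, the orange-banded vial directly in front of the label roll and the purple-banded vial between those two, in front of the cups. Stand each in about the middle of its compartment, upright throughout, let go of everything, and leave the timer, the label roll, the open blue-banded vial and the wash bottle where they are.

Things in the scene. Friction and masses are not known exactly. Their poses are not given: they have to be found in the camera images.
- tray: blue plastic tray, fixed, 150 x 220 mm (x by y), 14 mm high; 2 rows of 3 compartments, each 69 x 68 mm inside, floor at z = 4 mm, walls 4 mm thick, 10 mm above it. Origin: centre of underside; x points from front row to back row (away from the robot), y left; turned 0.3 to 0.7 rad to the left. Compartment centres: x = -36.5 (front), +36.5 mm (back); y = +72 (left), 0, -72 mm
- timer: white countdown timer with blue and red keys, 62 x 62 x 19 mm, lying in the left or the right compartment of the tray's back row. Origin: centre of the underside
- label_roll: roll of white labels with a brown core, 61 mm across, 30 mm high, lying flat in the other end compartment of the tray's back row. Origin: centre of the underside
- cup_red: white sample cup with a red screw lid (closed for good); 58 mm tall, tapered body at most 44 mm across, flat lid 50 mm across over the top 10 mm; grasp across the lid. Origin: centre of the underside, z up
- cup_yellow: white sample cup with a yellow screw lid (closed for good); 58 mm tall, tapered body at most 44 mm across, flat lid 50 mm across over the top 10 mm; grasp across the lid. Its foot stands stably on the other cup's lid. Origin: centre of the underside, z up
- vial_green: glass reagent vial with green band, white screw cap and green sticker dot on the cap; upright, body 22 mm across, 50 mm tall (round body to 44 mm, cap 20 mm across above it); grasp the body about 30 mm above its underside. Origin: centre of the underside, z up
- vial_orange: glass reagent vial with orange band, white screw cap and orange sticker dot on the cap; upright, body 22 mm across, 50 mm tall (round body to 44 mm, cap 20 mm across above it); grasp the body about 30 mm above its underside. Origin: centre of the underside, z up
- vial_purple: glass reagent vial with purple band, white screw cap and purple sticker dot on the cap; upright, body 22 mm across, 50 mm tall (round body to 44 mm, cap 20 mm across above it); grasp the body about 30 mm above its underside. Origin: centre of the underside, z up
- vial_blue: glass vial with a blue band and an open, uncapped neck, 22 mm across, 44 mm tall, standing in front of the black instrument case (fixed, closed body 0.15 m high, 0.39 m wide, between the loose things and the tray: carry things over it well clear); a bystander, not to be moved. Origin: centre of the underside
- wash_bottle: white 500 ml bottle, 70 mm across, 167 mm tall, the one nearer the front edge; a bystander, not to be moved. Origin: centre of the underside

How it is judged:
By the outcome, as a careful person would: the job done as asked, in the order asked, and still so for the second after the job is handed in, with the robot touching nothing.
It also fails if it takes over 134 s, if anything falls off the work surface, if the arm or the gripper's body presses on something with over 40 N, if the wrist force passes 120 N, or if a joint passes its speed limit or range.

## Robot

A 6-joint arm with a two-finger parallel gripper is mounted at the origin on a cart in front of the work surface, level with it; the furniture and walls round the work are solid. World frame = base frame: x ahead of the robot, y to its left, z up, the work surface at z = 0. Lengths are in mm, angles in rad, forces in N, time in s.
With the tool pointing down it reaches from about 350 to 725 mm from the base axis. Payload 4.3 kg.
Tool frame: the origin (TCP) lies on the front face of the gripper's body, between the roots of the fingers; the fingertips stand 73 mm ahead of it and the grasp point (between the pads) lies 54 mm ahead of it; z points along the fingers, y is the line along which they close (so a half turn about z gives the same grasp; the last joint's range is limited). The gripper opens to 85 mm and grips with 20 to 120 N. Pads are 22 mm wide; open, the fingers measure 114 mm over their backs; the gripper's body (76 mm by 85 mm) begins 54 mm behind the grasp point. The pads swing forward as they close: fully open they stand 13 mm farther back than shut.
Start: joints at [1.067, 0.377, 0.081, 1.274, 0, 1.46], TCP at [220.634, 531.017, 303.929] pointing down, gripper open.
Joint ranges: [-2.72, 2.72], [-0.84, 1.66], [-1.02, 1.22], [-1.77, 2.12], [-1.37, 1.28], [-3.14, 3.14]. Speed limits (rad/s): [2.57, 2.57, 3.14, 3.14, 3.14, 3.14].

## Interface

Orientations are given as a rotation vector (axis times angle).
In Python, from rig import * gives the robot as it stands.
- The arm moves only by the tool play_rows, never from a script. Its argument "increments" is a list of rows, each an object with "travel": the shift along the world's x, y, z in mm, a list of three; "angular": the turn, a rotation vector about the world's x, y, z in degrees, a list of three. A call has 1 to 12 rows; each row shifts and turns the commanded pose from where the row before left it; what a row does not reach is not made up. A row lasts 1/10 s, in which the tool goes at most 50 mm and 8.59 degrees, less where a joint would pass 70% of its speed; a pose out of reach is approached as far as the arm can. A call is refused whole if a number of a shift passes 50 or a number of a turn 8.59, either way. A call with a gripper value outside its range is refused whole. "claw" is the finger opening in mm, from 0 to 85.4, set as the call begins (left out, the last holds). The fingers move at their own pace and stop on an object; "grip_force" is the grip in N (left out, the last holds). Time passes only in rows, so rows that do not move let the fingers close. It gives the time, the measured TCP pose, the force, the opening and the grip force at its end, in the units of the state.
- get_obs(): the state, without advancing time (a new reading comes with each control period).
- snapshot(name): name is "scene" or "top" or "wrist"; returns a dict with "img" (400x640x3 uint8, red, green, blue), "fx", "fy", "cx", "cy" (pixels), "rvec" (rotation vector, rad) and "tvec" (3), from world to camera coordinates, as OpenCV has them. Camera axes: x right, y down, z forward; pixel columns grow to the right and rows downward; lengths in mm; the calibration is good to about 2 mm. A picture is of the moment at which its call begins. There is no depth.
- finish_job(): hands the job in; it is judged then, once.
The state is a dict: "time_s": time; "joint_pos": joint angles; "joint_velocities": joint speeds; "tau": joint torques, N m; "position": TCP position; "eef_rot": TCP orientation; "ft_force": force on the tool from outside, world axes, zero at the start; "wrist_torque": the same for the moment, N m; "grip_width": finger opening in mm; "grip_force": force on a finger pad.
Only numpy, scipy, OpenCV 4.12 (cv2) and the standard library are available. Lean on these libraries where they do the work, as an engineer would, in place of code of your own. Each camera call takes 0.05 s, during which the arm holds its last target. There are 200 camera calls.

## Working session

There is one attempt and no reset: what is moved stays moved. The work goes in short steps, Python scripts to look and compute and a tool call to move; the robot and the scene stay as the last step left them, time stands still between calls to the robot, and variables do not carry over. Pictures are saved under pics/ and viewed, at most 16 in all, crops included, and the job is handed in when it is done.

Besides the shell and the picture viewer there is one more tool, called after "Call:" in YAML: its name, and indented under it one key for each argument. play_rows: Moves the arm, as the interface text tells. Its arguments: {"type":"object","properties":{"increments":{"type":"array"},"claw":{"type":"number"},"grip_force":{"type":"number"}},"required":["increments"]}

```bash
mkdir -p pics; ls; python3 - <<'E'
from rig import *
import cv2,numpy as np
o=get_obs();print(o['time_s'],o['position'],o['eef_rot'],o['grip_width'])
for n in ["scene","top","wrist"]:
    s=snapshot(n);cv2.imwrite(f"pics/{n}0.png",s['img'][...,::-1])
    R=cv2.Rodrigues(np.array(s['rvec'],float))[0]
    print(n,s['fx'],s['cx'],s['cy'],(-R.T@np.array(s['tvec'])).ravel(),R.round(2).tolist())
E
```

```text
pics
0.0 [220.37216774 530.5353306  302.95636489] [-0.61444462 -3.08027673  0.00308177] 85.30353838356069
scene 470.6526971361254 317.82955107824046 203.65323843713682 [-348.27261547 -558.60841236 1161.2574811 ] [[0.54, -0.84, 0.02], [-0.63, -0.42, -0.65], [0.56, 0.34, -0.76]]
top 418.75648922100095 324.8632760066256 195.50135449660803 [ 376.49642033  -54.01197748 1339.36940519] [[-0.02, -1.0, 0.01], [-1.0, 0.02, -0.09], [0.09, -0.01, -1.0]]
wrist 288.70829466257396 315.55513936416867 203.91932508008156 [143.1175618  563.84662058 372.08681279] [[0.38, 0.92, -0.0], [0.87, -0.36, 0.32], [0.3, -0.13, -0.95]]
```

View pics/top0.png

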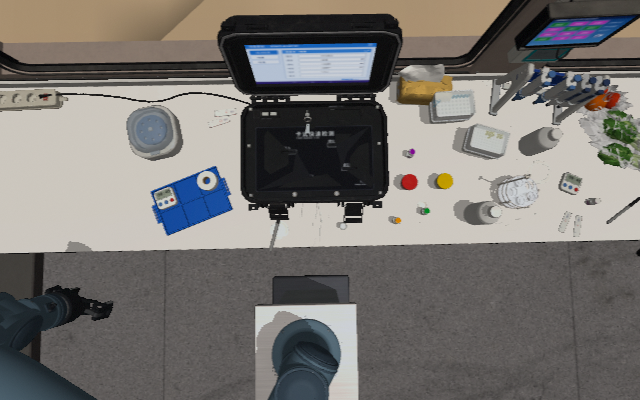

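View pics/scene0.png

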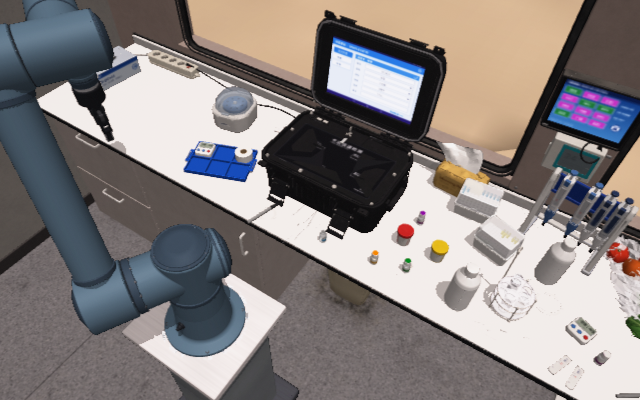

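```bash
cat > h.py <<'E'
from rig import *
import cv2,numpy as np
H={'red':((172,8),120),'yellow':((20,32),130),'green':((45,85),90),'orange':((9,18),130),'purple':((135,160),80),'blue':((100,125),120)}
def mask(im,c,vmin=60):
    hsv=cv2.cvtColor(im,cv2.COLOR_RGB2HSV);h,s,v=cv2.split(hsv);(a,b),sm=H[c]
    m=((h>=a)&(h<=b)) if a<b else ((h>=a)|(h<=b))
    return (m&(s>sm)&(v>vmin)).astype(np.uint8)
def ray(s,u,v,z):
    R=cv2.Rodrigues(np.array(s['rvec'],float))[0];t=np.array(s['tvec'],float).ravel()
    C=-R.T@t;d=R.T@np.array([(u-s['cx'])/s['fx'],(v-s['cy'])/s['fy'],1]);return C+d*(z-C[2])/d[2]
def blobs(s,c,z,amin=6,vmin=60):
    n,l,st,ce=cv2.connectedComponentsWithStats(mask(s['img'],c,vmin))
    return [(int(st[i,4]),ce[i].round(1).tolist(),ray(s,*ce[i],z).round(1).tolist()) for i in range(1,n) if st[i,4]>=amin]
E
python3 - <<'E'
from h import *
for n in ["scene","top"]:
    s=snapshot(n)
    for c in H:
        z=14 if c=='blue' else 58 if c in('red','yellow') else 50
        print(n,c,[b for b in blobs(s,c,z) if abs(b[2][1])<700 and b[2][0]<700])
s=snapshot("top");m=mask(s['img'],'blue');m[:, :140]=0;m[:,240:]=0;m[:160]=0;m[240:]=0
pts=cv2.findNonZero(cv2.morphologyEx(m,cv2.MORPH_OPEN,np.ones((3,3))));r=cv2.minAreaRect(pts)
P=np.array([ray(s,*p,14)[:2] for p in cv2.boxPoints(r)]);print(P.round(1).tolist(),P.mean(0),[np.linalg.norm(P[i]-P[i-1]).round(1) for i in range(4)])
# case edges
for uv in [(243,205),(387,203),(387,170)]: print(uv,ray(s,*uv,150).round())
print('bluevial',ray(s,343,226,44).round(), 'bottle',ray(s,492,212,167).round(),'latch',ray(s,353,220,50).round())
w=snapshot("wrist")
cv2.imwrite('pics/w0.png',w['img'][...,::-1])
E
```

```text
scene red [(191, [405.3, 230.8], [518.9, -331.9, 58.0])]
scene yellow [(203, [439.6, 247.1], [519.8, -440.9, 58.0])]
scene green [(22, [407.5, 260.1], [433.3, -381.4, 50.0])]
scene orange [(21, [374.8, 252.5], [405.5, -291.2, 50.0])]
scene purple [(18, [422.4, 212.4], [619.7, -343.3, 50.0])]
scene blue [(1588, [220.1, 164.1], [463.3, 341.7, 14.0])]
top red [(194, [409.0, 181.6], [524.1, -330.4, 58.0]), (7, [171.7, 199.1], [484.0, 398.5, 58.0])]
top yellow [(207, [444.4, 180.6], [525.1, -440.3, 58.0])]
top green [(23, [426.4, 210.3], [434.6, -382.6, 50.0])]
top orange [(22, [397.5, 220.1], [406.2, -292.0, 50.0])]
top purple [(23, [411.7, 151.0], [620.9, -344.4, 50.0])]
top blue [(2644, [192.6, 203.1], [474.0, 348.1, 14.0]), (18, [207.1, 180.7], [544.4, 302.6, 14.0]), (6, [160.2, 203.8], [473.6, 450.2, 14.0])]
[[509.8, 494.4], [597.1, 268.8], [457.3, 213.8], [371.8, 437.9]] [483.97252494 353.71773292] [np.float64(149.1), np.float64(241.9), np.float64(150.2), np.float64(239.9)]
(243, 205) [456. 164. 150.]
(387, 203) [ 453. -245.  150.]
(387, 170) [ 548. -249.  150.]
bluevial [ 392. -124.   44.] bottle [ 421. -538.  167.] latch [ 409. -155.   50.]
```

View pics/wrist0.png

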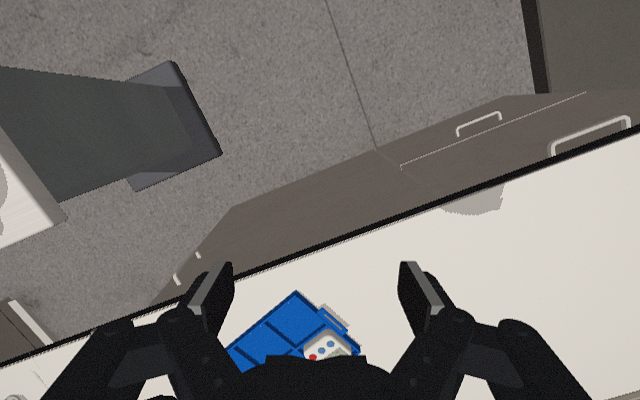

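Call:
play_rows:
  increments:
    - {"travel": [30,-29,0],"angular": [0,0,7]}
    - {"travel": [30,-29,0],"angular": [0,0,7]}
    - {"travel": [30,-29,0],"angular": [0,0,7]}
    - {"travel": [30,-29,0],"angular": [0,0,7]}
    - {"travel": [30,-29,0],"angular": [0,0,7]}
    - {"travel": [30,-29,0],"angular": [0,0,7]}
    - {"travel": [30,-26,0],"angular": [0,0,3]}
    - {"travel": [0,0,0],"angular": [0,0,0]}
    - {"travel": [0,0,0],"angular": [0,0,0]}

```text
time_s: 1.25
position: [431.1, 330.4, 303.9]
eef_rot: [0.607, -3.082, -0.001]
ft_force: [0.1, 0.3, -0.7]
grip_width: 85.5
grip_force: 0.0
```

```bash
python3 - <<'E'
from h import *
o=get_obs();print(o['time_s'],o['position'],o['eef_rot'],o['joint_pos'])
w=snapshot("wrist")
cv2.imwrite('pics/w1.png',w['img'][...,::-1])
m=cv2.morphologyEx(mask(w['img'],'blue'),cv2.MORPH_OPEN,np.ones((3,3)))
c=max(cv2.findContours(m,0,2)[0],key=cv2.contourArea)
P=np.array([ray(w,*p[0],14)[:2] for p in c],np.float32)
r=cv2.minAreaRect(P);print(r,cv2.boxPoints(r).round(1).tolist())
E
```

```text
1.25 [431.1161861  330.41488863 303.85078797] [ 6.07299038e-01 -3.08191872e+00 -7.10597733e-04] [ 5.36873741e-01  3.11988840e-01 -1.28599871e-02  1.24618077e+00
  5.63429865e-04  1.47754494e-01]
((482.6080322265625, 356.30938720703125), (149.63279724121094, 242.2874755859375), 20.935436248779297) [[369.3999938964844, 442.70001220703125], [456.0, 216.39999389648438], [595.7999877929688, 269.8999938964844], [509.20001220703125, 496.20001220703125]]
```

View pics/w1.png

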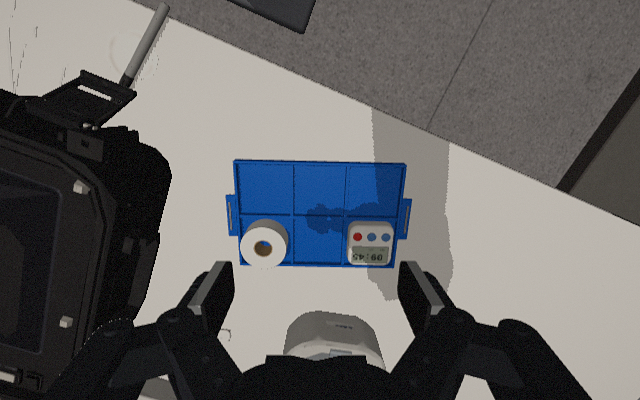

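```bash
python3 - <<'E'
from h import *
w=snapshot("wrist")
m=cv2.morphologyEx(mask(w['img'],'blue',50),cv2.MORPH_OPEN,np.ones((3,3)))
n,l,st,ce=cv2.connectedComponentsWithStats(m);m=(l==1+st[1:,4].argmax())
us=np.arange(245,396)
def fit(uv,z):
    P=np.array([ray(w,u,v,z)[:2] for u,v in uv],np.float32);f=cv2.fitLine(P,cv2.DIST_HUBER,0,.01,.01).ravel();return f
F=fit([(u,np.nonzero(m[:,u])[0].min()-.5) for u in us],14)
B=fit([(u,np.nonzero(m[:,u])[0].max()+.5) for u in range(293,343)],14)
L=fit([(np.nonzero(m[v])[0].min()-.5,v) for v in range(166,192)],14)
Rr=fit([(np.nonzero(m[v])[0].max()+.5,v) for v in range(166,192)],14)
for k,f in zip('FBLR',(F,B,L,Rr)): print(k,f.round(3),np.degrees(np.arctan2(f[1],f[0])).round(2))
def X(a,b):
    t=np.linalg.solve(np.array([[a[0],-b[0]],[a[1],-b[1]]]),b[2:]-a[2:]);return a[2:]+t[0]*a[:2]
fl,fr=X(F,L),X(F,Rr);print(fl,fr,np.linalg.norm(fl-fr))
for yaw in (.3654,):
    c,s=np.cos(yaw),np.sin(yaw);print((fl+fr)/2+75*np.array([c,s]))
    for k,(x,y) in dict(redcup=(36.5,0),g=(-36.5,72),o=(-36.5,-72),p=(-36.5,0)).items(): print(k,482.6+c*x-s*y,356.3+s*x+c*y)
E
```

```text
F [ 3.57000e-01 -9.34000e-01  4.12246e+02  3.30749e+02] -69.11
B [ 3.80000e-01 -9.25000e-01  5.47385e+02  3.96438e+02] -67.64
L [9.39000e-01 3.45000e-01 4.76744e+02 2.37284e+02] 20.18
R [9.22000e-01 3.88000e-01 3.90011e+02 4.37126e+02] 22.82
[451.4653  227.99486] [374.1852  430.46848] 216.7205
[482.87382435 356.03087759]
redcup 516.6903030953089 369.3422864126647
g 422.78244699477733 410.5043388712322
o 474.236946814605 276.01108830343844
p 448.50969690469117 343.25771358733533
```

Call:
play_rows:
  increments:
    - {"travel": [0,-25,5],"angular": [0,0,0]}
    - {"travel": [1,-40,5],"angular": [0,0,-2]}
    - {"travel": [1,-46,5],"angular": [0,0,-3]}
    - {"travel": [1,-46,5],"angular": [0,0,-3]}
    - {"travel": [1,-46,0],"angular": [0,0,-3]}
    - {"travel": [1,-46,0],"angular": [0,0,-3]}
    - {"travel": [1,-46,0],"angular": [0,0,-3]}
    - {"travel": [1,-46,0],"angular": [0,0,-3]}
    - {"travel": [1,-46,0],"angular": [0,0,-2.3]}
    - {"travel": [1,-46,0],"angular": [0,0,0]}
    - {"travel": [1,-46,0],"angular": [0,0,0]}
    - {"travel": [1,-46,0],"angular": [0,0,0]}

```text
time_s: 2.55
position: [441.7, -194.4, 324.2]
eef_rot: [-0.007, 3.141, 0.0]
ft_force: [1.2, 0.1, 0.2]
grip_width: 85.1
grip_force: 0.0
```

Call:
play_rows:
  increments:
    - {"travel": [0,-46,-5],"angular": [0,0,0]}
    - {"travel": [0,-46,-5],"angular": [0,0,0]}
    - {"travel": [0,-46,-5],"angular": [0,0,0]}
    - {"travel": [0,-27,-5],"angular": [0,0,0]}
    - {"travel": [0,0,0],"angular": [0,0,0]}
    - {"travel": [0,0,0],"angular": [0,0,0]}
    - {"travel": [0,0,0],"angular": [0,0,0]}

```text
time_s: 3.25
position: [442.1, -357.3, 304.2]
eef_rot: [-0.007, 3.142, 0.001]
ft_force: [0.0, 1.3, -0.3]
grip_width: 85.1
grip_force: 0.0
```

```bash
python3 - <<'E'
from h import *
o=get_obs();print(o['time_s'],o['position'],o['eef_rot'],o['joint_pos'])
w=snapshot("wrist")
cv2.imwrite('pics/w2.png',w['img'][...,::-1])
for c in H:
    z=58 if c in('red','yellow') else 50
    print(c,[b for b in blobs(w,c,z,20) if b[2][0]<700])
E
```

```text
3.25 [ 442.13316966 -357.3016403   304.19680312] [-7.02932878e-03  3.14157833e+00  9.81898904e-04] [-7.91451044e-01  3.63975964e-01  6.21730850e-02  1.26943469e+00
  4.42826446e-04 -7.95926164e-01]
red [(1222, [337.0, 246.6], [520.9, -330.0, 58.0])]
yellow [(1246, [248.4, 246.9], [521.8, -437.7, 58.0])]
green [(160, [294.1, 175.2], [434.3, -380.8, 50.0])]
orange [(60, [376.4, 151.3], [406.8, -288.7, 50.0])]
purple [(99, [325.0, 309.5], [619.8, -342.8, 50.0])]
blue [(42, [499.6, 135.2], [388.7, -155.2, 50.0])]
```

View pics/w2.png

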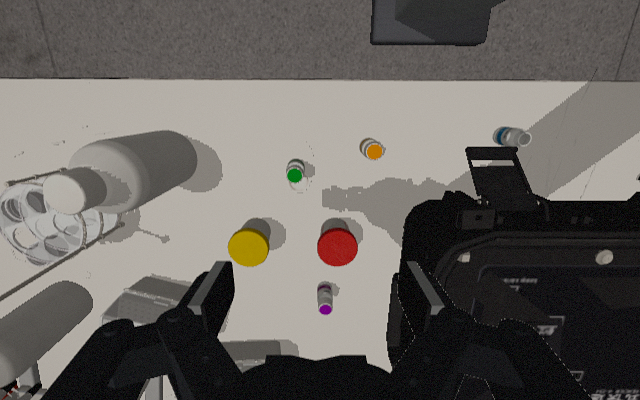

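Call:
play_rows:
  increments:
    - {"travel": [20,7,-15],"angular": [0,0,0]}
    - {"travel": [30,10,-30],"angular": [0,0,0]}
    - {"travel": [29,10,-35],"angular": [0,0,0]}
    - {"travel": [0,0,-35],"angular": [0,0,0]}
    - {"travel": [0,0,-30],"angular": [0,0,0]}
    - {"travel": [0,0,-28],"angular": [0,0,0]}
    - {"travel": [0,0,-18],"angular": [0,0,0]}
    - {"travel": [0,0,-10],"angular": [0,0,0]}
    - {"travel": [0,0,0],"angular": [0,0,0]}
    - {"travel": [0,0,0],"angular": [0,0,0]}
  claw: 70
  grip_force: 40

```text
time_s: 4.3
position: [521.2, -331.8, 104.1]
eef_rot: [-0.005, 3.141, -0.001]
ft_force: [-0.4, 0.7, -0.1]
grip_width: 70.1
grip_force: 0.0
```

Call:
play_rows:
  increments:
    - {"travel": [0,0,0],"angular": [0,0,0]}
    - {"travel": [0,0,0],"angular": [0,0,0]}
    - {"travel": [0,0,0],"angular": [0,0,0]}
    - {"travel": [0,0,0],"angular": [0,0,0]}
    - {"travel": [0,0,0],"angular": [0,0,0]}
    - {"travel": [0,0,0],"angular": [0,0,0]}
    - {"travel": [0,0,0],"angular": [0,0,0]}
    - {"travel": [0,0,0],"angular": [0,0,0]}
  claw: 40

```text
time_s: 5.1
position: [521.6, -332.6, 104.8]
eef_rot: [-0.004, 3.139, -0.002]
ft_force: [-1.0, 0.7, 6.6]
grip_width: 48.6
grip_force: 40.7
```

```bash
python3 - <<'E'
from h import *
w=snapshot("wrist");cv2.imwrite('pics/w3.png',w['img'][...,::-1])
E
```

```text
(no output)
```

View pics/w3.png

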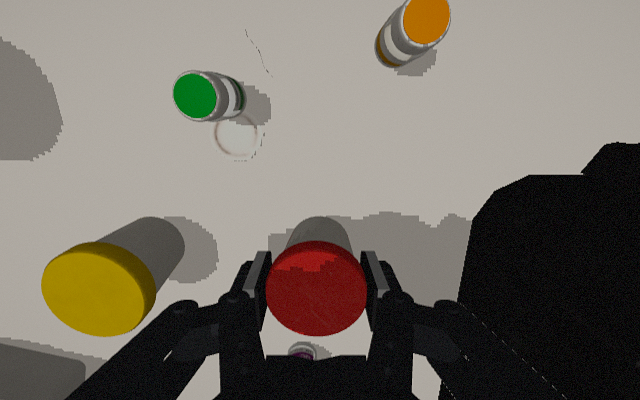

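Call:
play_rows:
  increments:
    - {"travel": [0,0,10],"angular": [0,0,0]}
    - {"travel": [0,0,25],"angular": [0,0,0]}
    - {"travel": [0,0,35],"angular": [0,0,0]}
    - {"travel": [0,0,40],"angular": [0,0,0]}
    - {"travel": [0,0,40],"angular": [0,0,0]}
    - {"travel": [0,0,40],"angular": [0,0,0]}
    - {"travel": [0,0,30],"angular": [0,0,0]}
    - {"travel": [0,15,10],"angular": [0,0,0]}
    - {"travel": [0,30,0],"angular": [0,0,0]}

```text
time_s: 6.05
position: [521.2, -287.9, 334.7]
eef_rot: [0.001, 3.138, -0.004]
ft_force: [0.0, 0.1, -0.8]
grip_width: 48.5
grip_force: 41.4
```

Call:
play_rows:
  increments:
    - {"travel": [0,40,0],"angular": [0,0,2]}
    - {"travel": [0,45,0],"angular": [0,0,2]}
    - {"travel": [0,45,0],"angular": [0,0,2]}
    - {"travel": [0,45,0],"angular": [0,0,2]}
    - {"travel": [0,45,0],"angular": [0,0,2]}
    - {"travel": [0,45,0],"angular": [0,0,2]}
    - {"travel": [0,45,0],"angular": [0,0,2]}
    - {"travel": [0,45,0],"angular": [0,0,2]}
    - {"travel": [0,45,0],"angular": [0,0,2]}
    - {"travel": [0,45,0],"angular": [0,0,2]}
    - {"travel": [0,45,0],"angular": [0,0,1]}
    - {"travel": [0,45,0],"angular": [0,0,0]}

```text
time_s: 7.25
position: [519.0, 250.2, 331.9]
eef_rot: [0.577, -3.086, 0.0]
ft_force: [0.8, -0.1, -0.8]
grip_width: 48.6
grip_force: 41.4
```

Call:
play_rows:
  increments:
    - {"travel": [0,45,0],"angular": [0,0,0]}
    - {"travel": [0,40,0],"angular": [0,0,0]}
    - {"travel": [0,25,0],"angular": [0,0,0]}
    - {"travel": [0,10,0],"angular": [0,0,0]}
    - {"travel": [0,0,0],"angular": [0,0,0]}
    - {"travel": [0,0,0],"angular": [0,0,0]}
    - {"travel": [0,0,0],"angular": [0,0,0]}

```text
time_s: 7.95
position: [520.7, 366.6, 333.0]
eef_rot: [0.574, -3.088, 0.001]
ft_force: [-1.0, 0.1, -0.9]
grip_width: 48.7
grip_force: 41.4
```

Call:
play_rows:
  increments:
    - {"travel": [-4,3,-20],"angular": [0,0,0]}
    - {"travel": [0,0,-35],"angular": [0,0,0]}
    - {"travel": [0,0,-40],"angular": [0,0,0]}
    - {"travel": [0,0,-40],"angular": [0,0,0]}
    - {"travel": [0,0,-35],"angular": [0,0,0]}
    - {"travel": [0,0,-25],"angular": [0,0,0]}
    - {"travel": [0,0,-13],"angular": [0,0,0]}
    - {"travel": [0,0,0],"angular": [0,0,0]}
    - {"travel": [0,0,0],"angular": [0,0,0]}
    - {"travel": [0,0,0],"angular": [0,0,0]}

```text
time_s: 8.95
position: [518.0, 371.5, 127.1]
eef_rot: [-0.575, 3.085, 0.002]
ft_force: [0.2, 0.8, -0.4]
grip_width: 48.4
grip_force: 41.4
```

```bash
python3 - <<'E'
from h import *
w=snapshot("wrist");cv2.imwrite('pics/w4.png',w['img'][...,::-1]);print(get_obs()['position'])
E
```

```text
[517.92083167 371.59484423 127.03093604]
```

View pics/w4.png

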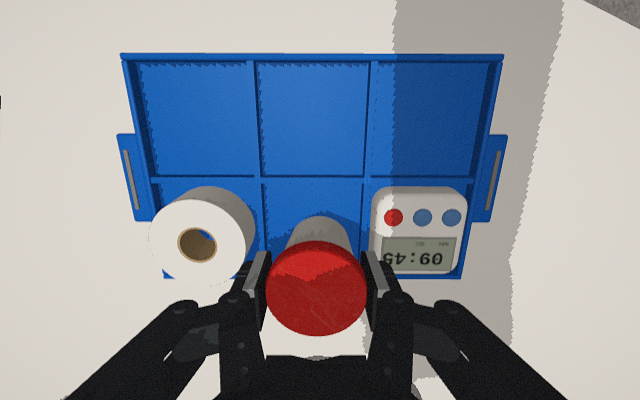

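```bash
python3 - <<'E'
from h import *
w=snapshot("wrist")
T={(260.5,179.5):(0,-36),(371.5,180.5):(0,36),(122,53):(-75,-110),(504,55.5):(-75,110),(250,60):(-73,-36),(375,60):(-73,36)}
A=[];B=[]
for (u,v),t in T.items(): A.append(t);B.append(ray(w,u,v,14)[:2])
A=np.array(A,float);B=np.array(B);M,_=cv2.estimateAffinePartial2D(A,B,method=cv2.LMEDS)
a=A-A.mean(0);b=B-B.mean(0);U,S,V=np.linalg.svd(a.T@b);R=V.T@U.T
t=B.mean(0)-R@A.mean(0);print('yaw',np.degrees(np.arctan2(R[1,0],R[0,0])),'c',t);print((B-A@R.T-t).round(1).tolist())
for k,x in dict(red=(36.5,0),g=(-36.5,72),o=(-36.5,-72),p=(-36.5,0)).items(): print(k,R@x+t)
print(get_obs()['position'],blobs(w,'red',127-104+58,50))
E
```

```text
yaw 21.123761818772163 c [484.7554752  358.92269013]
[[-2.3, 0.5], [-1.6, 0.6], [-1.0, 1.5], [1.8, -2.0], [1.3, 0.1], [1.7, -0.8]]
red [518.8028269  372.07669494]
g [424.76049758 412.93058455]
o [476.65574944 278.60678608]
p [450.70812351 345.76868531]
[517.74420253 371.59131868 126.81209287] [(246, [392.9, 217.4], [470.4, 389.7, 81.0]), (7716, [315.8, 288.3], [515.5, 371.9, 81.0])]
```

Call:
play_rows:
  increments:
    - {"travel": [0,0,-8],"angular": [0,0,0]}
    - {"travel": [0,0,-5],"angular": [0,0,0]}
    - {"travel": [0,0,-3],"angular": [0,0,0]}
    - {"travel": [0,0,0],"angular": [0,0,0]}
    - {"travel": [0,0,0],"angular": [0,0,0]}
    - {"travel": [0,0,-1],"angular": [0,0,0]}
    - {"travel": [0,0,0],"angular": [0,0,0]}

```text
time_s: 9.75
position: [516.9, 371.2, 108.9]
eef_rot: [-0.576, 3.087, 0.0]
ft_force: [-2.6, -1.8, 8.0]
grip_width: 48.3
grip_force: 42.0
```

Call:
play_rows:
  increments:
    - {"travel": [0,0,0],"angular": [0,0,0]}
    - {"travel": [0,0,0],"angular": [0,0,0]}
    - {"travel": [0,0,0],"angular": [0,0,0]}
    - {"travel": [0,0,0],"angular": [0,0,0]}
    - {"travel": [0,0,0],"angular": [0,0,0]}
  claw: 62

```text
time_s: 10.25
position: [516.5, 371.0, 107.7]
eef_rot: [0.576, -3.088, 0.0]
ft_force: [0.6, -0.6, -0.4]
grip_width: 62.0
grip_force: 0.0
```

Call:
play_rows:
  increments:
    - {"travel": [0,0,10],"angular": [0,0,0]}
    - {"travel": [0,0,20],"angular": [0,0,0]}
    - {"travel": [0,0,30],"angular": [0,0,0]}
    - {"travel": [0,0,40],"angular": [0,0,0]}
    - {"travel": [-14,-5,30],"angular": [0,0,0]}
    - {"travel": [-28,-10,30],"angular": [0,0,0]}
    - {"travel": [-28,-10,25],"angular": [0,0,0]}
    - {"travel": [-18,-6,15],"angular": [0,0,0]}
    - {"travel": [0,0,0],"angular": [0,0,0]}
    - {"travel": [0,0,0],"angular": [0,0,0]}

```text
time_s: 11.25
position: [429.0, 340.2, 308.7]
eef_rot: [-0.576, 3.086, 0.001]
ft_force: [0.3, -0.2, -0.1]
grip_width: 61.8
grip_force: 0.0
```

```bash
python3 - <<'E'
from h import *
w=snapshot("wrist");cv2.imwrite('pics/w5.png',w['img'][...,::-1]);print(get_obs()['position'],blobs(w,'red',62,50))
print([b for b in blobs(snapshot('top'),'red',62,50)],[b for b in blobs(snapshot('scene'),'red',62,50) ])
E
```

```text
[429.09548015 340.16196257 307.72260044] [(53, [350.6, 232.4], [470.6, 402.3, 62.0]), (1180, [315.1, 255.7], [515.3, 374.0, 62.0])]
[(166, [611.6, 99.0], [772.8, -978.2, 62.0]), (208, [180.3, 187.8], [518.0, 371.3, 62.0])] [(126, [221.5, 142.5], [513.7, 369.5, 62.0]), (221, [618.9, 254.9], [775.0, -882.8, 62.0])]
```

View pics/w5.png

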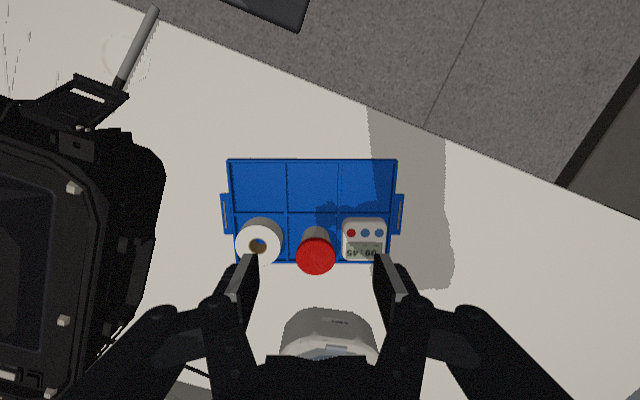

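Call:
play_rows:
  increments:
    - {"travel": [3,-25,5],"angular": [0,0,0]}
    - {"travel": [4,-40,5],"angular": [0,0,-2]}
    - {"travel": [6,-46,0],"angular": [0,0,-3]}
    - {"travel": [6,-46,0],"angular": [0,0,-3]}
    - {"travel": [6,-46,0],"angular": [0,0,-3]}
    - {"travel": [6,-46,0],"angular": [0,0,-3]}
    - {"travel": [6,-46,0],"angular": [0,0,-3]}
    - {"travel": [6,-46,0],"angular": [0,0,-2]}
    - {"travel": [6,-46,0],"angular": [0,0,-2]}
    - {"travel": [6,-46,0],"angular": [0,0,0]}
    - {"travel": [6,-46,0],"angular": [0,0,0]}
    - {"travel": [6,-46,0],"angular": [0,0,0]}

```text
time_s: 12.6
position: [495.8, -187.4, 316.7]
eef_rot: [0.003, -3.14, -0.002]
ft_force: [0.5, -0.3, 0.7]
grip_width: 61.8
grip_force: 0.0
```

Call:
play_rows:
  increments:
    - {"travel": [6,-46,0],"angular": [0,0,0]}
    - {"travel": [6,-46,0],"angular": [0,0,0]}
    - {"travel": [6,-46,0],"angular": [0,0,0]}
    - {"travel": [6,-46,-15],"angular": [0,0,0]}
    - {"travel": [2,-46,-30],"angular": [0,0,0]}
    - {"travel": [0,-25,-30],"angular": [0,0,0]}
    - {"travel": [0,0,-20],"angular": [0,0,0]}
    - {"travel": [0,0,0],"angular": [0,0,0]}
    - {"travel": [0,0,0],"angular": [0,0,0]}
  claw: 72

```text
time_s: 13.5
position: [521.2, -435.6, 224.5]
eef_rot: [0.004, -3.14, -0.003]
ft_force: [0.5, -0.8, 1.4]
grip_width: 71.8
grip_force: 0.0
```

```bash
python3 - <<'E'
from h import *
w=snapshot("wrist");print(get_obs()['position'],blobs(w,'yellow',58,500))
for c in ['green','orange','purple']: print(c,blobs(w,c,50,20))
E
```

```text
[ 521.80956591 -435.74540537  226.07930072] [(2437, [310.3, 209.3], [522.7, -439.0, 58.0])]
green [(364, [382.8, 101.7], [434.5, -381.0, 50.0])]
orange [(428, [502.3, 64.3], [407.2, -291.5, 50.0])]
purple []
```

Call:
play_rows:
  increments:
    - {"travel": [1,-4,-20],"angular": [0,0,0]}
    - {"travel": [0,0,-30],"angular": [0,0,0]}
    - {"travel": [0,0,-30],"angular": [0,0,0]}
    - {"travel": [0,0,-22],"angular": [0,0,0]}
    - {"travel": [0,0,-13],"angular": [0,0,0]}
    - {"travel": [0,0,-6],"angular": [0,0,0]}
    - {"travel": [0,0,0],"angular": [0,0,0]}
    - {"travel": [0,0,0],"angular": [0,0,0]}

```text
time_s: 14.35
position: [523.3, -440.5, 106.3]
eef_rot: [-0.004, 3.14, -0.003]
ft_force: [-0.9, -0.2, 0.6]
grip_width: 72.3
grip_force: 0.0
```

Call:
play_rows:
  increments:
    - {"travel": [0,0,0],"angular": [0,0,0]}
    - {"travel": [0,0,0],"angular": [0,0,0]}
    - {"travel": [0,0,0],"angular": [0,0,0]}
    - {"travel": [0,0,0],"angular": [0,0,0]}
    - {"travel": [0,0,0],"angular": [0,0,0]}
    - {"travel": [0,0,0],"angular": [0,0,0]}
    - {"travel": [0,0,0],"angular": [0,0,0]}
    - {"travel": [0,0,0],"angular": [0,0,0]}
  claw: 40

```text
time_s: 15.15
position: [523.2, -440.5, 106.3]
eef_rot: [-0.004, 3.14, -0.003]
ft_force: [-0.3, 0.5, 6.4]
grip_width: 48.4
grip_force: 40.9
```

```bash
python3 - <<'E'
from h import *
w=snapshot("wrist");o=get_obs();print(o['position'],blobs(w,'yellow',58,500))
s=w;s2={'img':cv2.cvtColor(cv2.imread('pics/w3.png'),cv2.COLOR_BGR2RGB)}
for c,i in (('yellow',w['img']),('red',s2['img'])):
    m=mask(i,c);n,l,st,ce=cv2.connectedComponentsWithStats(m)
    for k in range(1,n):
        if st[k,4]>3000: print(c,st[k],ce[k])
E
```

```text
[ 523.16355794 -440.49943212  106.33072582] [(7524, [315.6, 285.5], [520.7, -439.6, 58.0])]
yellow [ 266  239  100   94 7524] [315.63370548 285.50318979]
red [ 266  241  101   95 7697] [315.94556321 288.29466026]
```

Call:
play_rows:
  increments:
    - {"travel": [0,0,10],"angular": [0,0,0]}
    - {"travel": [0,0,25],"angular": [0,0,0]}
    - {"travel": [0,0,35],"angular": [0,0,0]}
    - {"travel": [0,0,40],"angular": [0,0,0]}
    - {"travel": [0,10,40],"angular": [0,0,0]}
    - {"travel": [0,25,40],"angular": [0,0,0]}
    - {"travel": [0,35,30],"angular": [0,0,0]}
    - {"travel": [0,40,15],"angular": [0,0,0]}
    - {"travel": [0,45,0],"angular": [0,0,0]}
    - {"travel": [0,45,0],"angular": [0,0,2]}
    - {"travel": [0,45,0],"angular": [0,0,2]}
    - {"travel": [0,45,0],"angular": [0,0,2]}

```text
time_s: 16.4
position: [521.9, -148.1, 340.2]
eef_rot: [-0.17, 3.137, -0.0]
ft_force: [1.3, 0.5, -0.4]
grip_width: 48.3
grip_force: 41.4
```

Call:
play_rows:
  increments:
    - {"travel": [0,45,0],"angular": [0,0,2]}
    - {"travel": [0,45,0],"angular": [0,0,2]}
    - {"travel": [0,45,0],"angular": [0,0,2]}
    - {"travel": [0,45,0],"angular": [0,0,2]}
    - {"travel": [0,45,0],"angular": [0,0,2]}
    - {"travel": [0,45,0],"angular": [0,0,2]}
    - {"travel": [0,45,0],"angular": [0,0,2]}
    - {"travel": [0,45,0],"angular": [0,0,1]}
    - {"travel": [0,45,0],"angular": [0,0,0]}
    - {"travel": [0,45,0],"angular": [0,0,0]}
    - {"travel": [0,35,0],"angular": [0,0,0]}
    - {"travel": [0,20,0],"angular": [0,0,0]}

```text
time_s: 17.6
position: [521.6, 357.9, 339.6]
eef_rot: [0.58, -3.087, -0.001]
ft_force: [0.2, 0.5, -0.8]
grip_width: 48.4
grip_force: 41.4
```

Call:
play_rows:
  increments:
    - {"travel": [0,8,0],"angular": [0,0,0]}
    - {"travel": [0,0,0],"angular": [0,0,0]}
    - {"travel": [0,0,0],"angular": [0,0,0]}
    - {"travel": [0,0,0],"angular": [0,0,0]}

```text
time_s: 18.0
position: [522.7, 361.8, 340.0]
eef_rot: [-0.574, 3.089, -0.0]
ft_force: [-0.0, -0.1, -0.4]
grip_width: 48.3
grip_force: 41.4
```

Call:
play_rows:
  increments:
    - {"travel": [-3,5,-15],"angular": [0,0,0]}
    - {"travel": [-2,4,-30],"angular": [0,0,0]}
    - {"travel": [0,0,-35],"angular": [0,0,0]}
    - {"travel": [0,0,-35],"angular": [0,0,0]}
    - {"travel": [0,0,-25],"angular": [0,0,0]}
    - {"travel": [0,0,-13],"angular": [0,0,0]}
    - {"travel": [0,0,0],"angular": [0,0,0]}
    - {"travel": [0,0,0],"angular": [0,0,0]}
    - {"travel": [0,0,0],"angular": [0,0,0]}

```text
time_s: 18.9
position: [518.6, 372.6, 188.7]
eef_rot: [-0.575, 3.085, 0.002]
ft_force: [-0.8, -0.7, -0.2]
grip_width: 48.6
grip_force: 41.4
```

```bash
python3 - <<'E'
from h import *
p=get_obs()['position'];print(p)
for n in('top','scene'):
    s=snapshot(n);print(n,[b for b in blobs(s,'yellow',p[2]-48.3,30)if b[2][1]>0],[b for b in blobs(s,'red',62,30) if b[2][1]>0])
E
```

```text
[518.61809075 372.56251039 188.74500527]
top [(78, [173.7, 188.9], [506.4, 364.1, 140.4])] [(78, [183.4, 190.6], [509.3, 361.8, 62.0])]
scene [(131, [217.9, 124.7], [513.5, 370.7, 140.4])] [(110, [221.5, 143.3], [510.7, 366.9, 62.0])]
```

Call:
play_rows:
  increments:
    - {"travel": [0,-1,-8],"angular": [0,0,0]}
    - {"travel": [0,0,-6],"angular": [0,0,0]}
    - {"travel": [0,0,-3],"angular": [0,0,0]}
    - {"travel": [0,0,0],"angular": [0,0,0]}
    - {"travel": [0,0,0],"angular": [0,0,0]}
    - {"travel": [0,0,0],"angular": [0,0,0]}

```text
time_s: 19.6
position: [517.4, 371.2, 169.5]
eef_rot: [0.576, -3.088, -0.0]
ft_force: [0.1, -0.3, -0.1]
grip_width: 48.5
grip_force: 41.3
```

Call:
play_rows:
  increments:
    - {"travel": [0,0,-1],"angular": [0,0,0]}
    - {"travel": [0,0,-1],"angular": [0,0,0]}
    - {"travel": [0,0,0],"angular": [0,0,0]}
    - {"travel": [0,0,0],"angular": [0,0,0]}

```text
time_s: 20.0
position: [518.0, 371.3, 168.7]
eef_rot: [-0.576, 3.086, 0.0]
ft_force: [-1.0, -1.1, 5.8]
grip_width: 48.9
grip_force: 41.8
```

```bash
python3 - <<'E'
from h import *
s=snapshot('scene');cv2.imwrite('pics/s6.png',cv2.resize(s['img'][90:200,150:300,::-1],None,fx=5,fy=5))
E
```

```text
(no output)
```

View pics/s6.png

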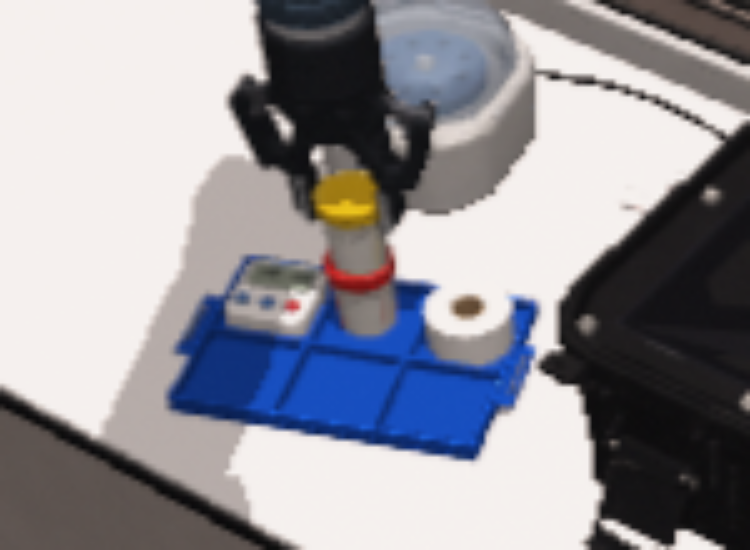

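Call:
play_rows:
  increments:
    - {"travel": [0,0,0],"angular": [0,0,0]}
    - {"travel": [0,0,0],"angular": [0,0,0]}
    - {"travel": [0,0,0],"angular": [0,0,0]}
    - {"travel": [0,0,0],"angular": [0,0,0]}
    - {"travel": [0,0,0],"angular": [0,0,0]}
    - {"travel": [0,0,10],"angular": [0,0,0]}
    - {"travel": [0,0,20],"angular": [0,0,0]}
    - {"travel": [0,0,30],"angular": [0,0,0]}
    - {"travel": [0,0,40],"angular": [0,0,0]}
    - {"travel": [-5,-15,40],"angular": [0,0,0]}
    - {"travel": [-5,-30,15],"angular": [0,0,0]}
    - {"travel": [-5,-40,0],"angular": [0,0,0]}
  claw: 62

```text
time_s: 21.25
position: [503.8, 287.0, 327.1]
eef_rot: [-0.579, 3.08, 0.003]
ft_force: [0.6, -0.7, 0.1]
grip_width: 62.1
grip_force: 0.0
```

Call:
play_rows:
  increments:
    - {"travel": [-5,-46,0],"angular": [0,0,-3]}
    - {"travel": [-5,-46,0],"angular": [0,0,-3]}
    - {"travel": [-5,-46,0],"angular": [0,0,-3]}
    - {"travel": [-5,-46,0],"angular": [0,0,-3]}
    - {"travel": [-5,-46,0],"angular": [0,0,-3]}
    - {"travel": [-5,-46,0],"angular": [0,0,-3]}
    - {"travel": [-5,-46,0],"angular": [0,0,-3]}
    - {"travel": [-5,-46,0],"angular": [0,0,0]}
    - {"travel": [-5,-46,0],"angular": [0,0,0]}
    - {"travel": [-5,-46,0],"angular": [0,0,0]}
    - {"travel": [-5,-46,0],"angular": [0,0,0]}
    - {"travel": [-5,-46,0],"angular": [0,0,0]}
  claw: 45

```text
time_s: 22.45
position: [441.9, -267.7, 323.7]
eef_rot: [-0.003, 3.14, -0.001]
ft_force: [1.3, 0.7, -0.5]
grip_width: 44.8
grip_force: 0.0
```

Call:
play_rows:
  increments:
    - {"travel": [-5,-46,-10],"angular": [0,0,0]}
    - {"travel": [-5,-40,-30],"angular": [0,0,0]}
    - {"travel": [-4,-20,-30],"angular": [0,0,0]}
    - {"travel": [0,-5,-30],"angular": [0,0,0]}
    - {"travel": [0,0,-20],"angular": [0,0,0]}
    - {"travel": [0,0,0],"angular": [0,0,0]}
    - {"travel": [0,0,0],"angular": [0,0,0]}

```text
time_s: 23.15
position: [428.5, -376.6, 203.6]
eef_rot: [-0.004, 3.142, 0.0]
ft_force: [-0.7, -0.1, 0.0]
grip_width: 45.2
grip_force: 0.0
```

```bash
python3 - <<'E'
from h import *
w=snapshot("wrist");o=get_obs();print(o['position'],o['eef_rot'])
def dots(c):
    # saturated bright cap dot: largest blob ellipse
    m=mask(w['img'],c);cs=[k for k in cv2.findContours(m,0,1)[0] if cv2.contourArea(k)>15]
    for k in cs: (u,v),ax,_=cv2.fitEllipse(k);print(c,cv2.contourArea(k),(round(u,1),round(v,1)),ax,ray(w,u,v,50).round(1))
for c in ['green','orange','purple']: dots(c)
for n in('top','scene'):
    s=snapshot(n);print(n,[b for b in blobs(s,'yellow',120,30)if b[2][1]>0],[b for b in blobs(s,'red',62,30) if b[2][1]>0])
cv2.imwrite('pics/w7.png',w['img'][...,::-1])
E
```

```text
[ 429.06407622 -377.00067922  204.45685851] [-4.27581765e-03  3.14013786e+00 -2.30280427e-03]
green 269.5 (309.3, 218.9) (17.894859313964844, 19.31053352355957) [ 434.1 -380.9   50. ]
orange 309.5 (421.3, 187.3) (18.644088745117188, 21.250532150268555) [ 406.8 -291.3   50. ]
top [(236, [174.3, 185.2], [519.4, 369.4, 120.0])] [(54, [183.9, 190.1], [510.5, 360.4, 62.0])]
scene [] []
```

View pics/w7.png

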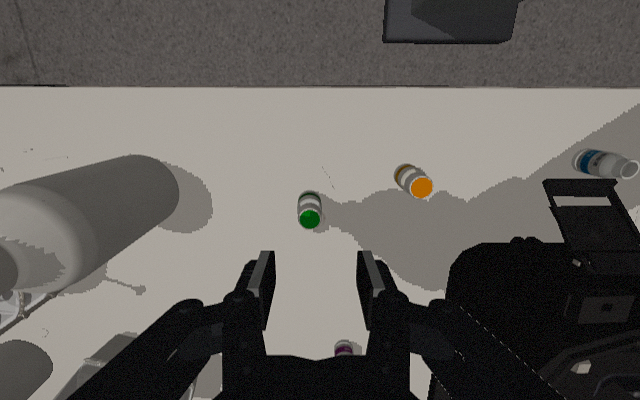

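Call:
play_rows:
  increments:
    - {"travel": [3,-2,-15],"angular": [0,0,0]}
    - {"travel": [2,-2,-25],"angular": [0,0,0]}
    - {"travel": [0,0,-30],"angular": [0,0,0]}
    - {"travel": [0,0,-25],"angular": [0,0,0]}
    - {"travel": [0,0,-15],"angular": [0,0,0]}
    - {"travel": [0,0,-8],"angular": [0,0,0]}
    - {"travel": [0,0,0],"angular": [0,0,0]}
    - {"travel": [0,0,0],"angular": [0,0,0]}

```text
time_s: 24.1
position: [434.2, -381.3, 86.1]
eef_rot: [-0.004, 3.14, -0.002]
ft_force: [-0.2, -0.2, -0.1]
grip_width: 44.9
grip_force: 0.0
```

Call:
play_rows:
  increments:
    - {"travel": [0,0,0],"angular": [0,0,0]}
    - {"travel": [0,0,0],"angular": [0,0,0]}
    - {"travel": [0,0,0],"angular": [0,0,0]}
    - {"travel": [0,0,0],"angular": [0,0,0]}
    - {"travel": [0,0,0],"angular": [0,0,0]}
    - {"travel": [0,0,0],"angular": [0,0,0]}
    - {"travel": [0,0,0],"angular": [0,0,0]}
  claw: 10
  grip_force: 30

```text
time_s: 24.8
position: [434.2, -381.4, 86.2]
eef_rot: [-0.004, 3.14, -0.003]
ft_force: [-0.5, 0.8, 6.9]
grip_width: 21.3
grip_force: 29.4
```

```bash
python3 - <<'E'
from h import *
w=snapshot("wrist");o=get_obs();print(o['position'],blobs(w,'green',50,50))
cv2.imwrite('pics/w8.png',w['img'][...,::-1])
E
```

```text
[ 434.18584551 -381.44108358   86.20863378] []
```

View pics/w8.png

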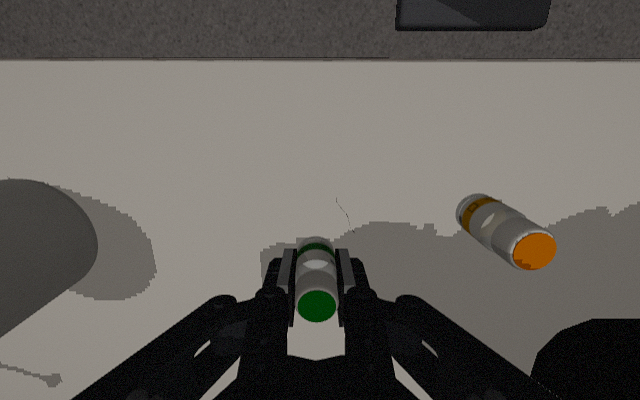

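Call:
play_rows:
  increments:
    - {"travel": [0,0,10],"angular": [0,0,0]}
    - {"travel": [0,0,25],"angular": [0,0,0]}
    - {"travel": [0,0,35],"angular": [0,0,0]}
    - {"travel": [0,0,40],"angular": [0,0,0]}
    - {"travel": [0,10,45],"angular": [0,0,0]}
    - {"travel": [0,25,45],"angular": [0,0,0]}
    - {"travel": [0,35,30],"angular": [0,0,0]}
    - {"travel": [0,40,15],"angular": [0,0,0]}
    - {"travel": [0,45,0],"angular": [0,0,0]}
    - {"travel": [0,45,0],"angular": [0,0,2]}
    - {"travel": [0,45,0],"angular": [0,0,2]}
    - {"travel": [0,45,0],"angular": [0,0,2]}

```text
time_s: 26.05
position: [432.8, -89.6, 329.1]
eef_rot: [-0.169, 3.136, 0.0]
ft_force: [1.1, -0.4, 0.6]
grip_width: 21.1
grip_force: 29.5
```

Call:
play_rows:
  increments:
    - {"travel": [0,45,0],"angular": [0,0,2]}
    - {"travel": [0,45,0],"angular": [0,0,2]}
    - {"travel": [0,45,0],"angular": [0,0,2]}
    - {"travel": [0,45,0],"angular": [0,0,2]}
    - {"travel": [-1,45,0],"angular": [0,0,2]}
    - {"travel": [-1,45,0],"angular": [0,0,2]}
    - {"travel": [-1,45,0],"angular": [0,0,2]}
    - {"travel": [-1,45,0],"angular": [0,0,1]}
    - {"travel": [-1,45,0],"angular": [0,0,0]}
    - {"travel": [-1,45,0],"angular": [0,0,0]}
    - {"travel": [-1,30,0],"angular": [0,0,0]}
    - {"travel": [-1,15,0],"angular": [0,0,0]}

```text
time_s: 27.25
position: [424.6, 406.2, 328.4]
eef_rot: [0.58, -3.087, -0.001]
ft_force: [-0.1, -0.2, -0.6]
grip_width: 20.8
grip_force: 29.5
```

Call:
play_rows:
  increments:
    - {"travel": [-1,5,0],"angular": [0,0,0]}
    - {"travel": [0,0,0],"angular": [0,0,0]}
    - {"travel": [0,0,0],"angular": [0,0,0]}
    - {"travel": [0,0,0],"angular": [0,0,0]}

```text
time_s: 27.65
position: [424.6, 407.6, 328.8]
eef_rot: [-0.574, 3.089, -0.0]
ft_force: [-1.3, 0.0, -0.7]
grip_width: 21.1
grip_force: 29.5
```

Call:
play_rows:
  increments:
    - {"travel": [0,2,-20],"angular": [0,0,0]}
    - {"travel": [0,2,-40],"angular": [0,0,0]}
    - {"travel": [0,0,-45],"angular": [0,0,0]}
    - {"travel": [0,0,-45],"angular": [0,0,0]}
    - {"travel": [0,0,-40],"angular": [0,0,0]}
    - {"travel": [0,0,-25],"angular": [0,0,0]}
    - {"travel": [0,0,-10],"angular": [0,0,0]}
    - {"travel": [0,0,-3],"angular": [0,0,0]}
    - {"travel": [0,0,0],"angular": [0,0,0]}
    - {"travel": [0,0,0],"angular": [0,0,0]}

```text
time_s: 28.65
position: [425.7, 413.4, 102.4]
eef_rot: [-0.575, 3.085, 0.003]
ft_force: [0.7, -0.5, -0.9]
grip_width: 21.1
grip_force: 29.5
```

```bash
python3 - <<'E'
from h import *
w=snapshot("wrist");o=get_obs();print(o['position'])
cv2.imwrite('pics/w9.png',w['img'][...,::-1])
E
```

```text
[425.65100393 413.46581579 102.4064202 ]
```

View pics/w9.png

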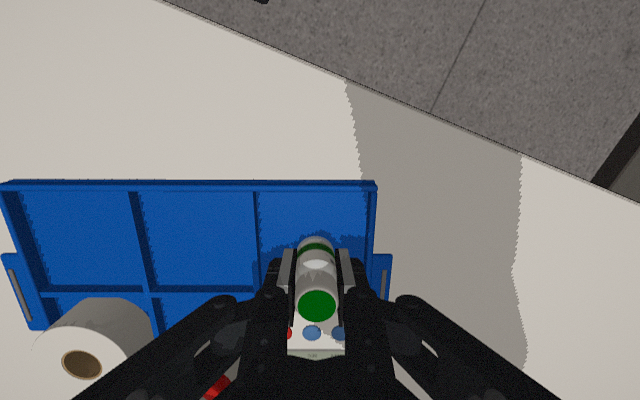

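Call:
play_rows:
  increments:
    - {"travel": [-1,-1,-6],"angular": [0,0,0]}
    - {"travel": [0,0,-4],"angular": [0,0,0]}
    - {"travel": [0,0,-1],"angular": [0,0,0]}
    - {"travel": [0,0,0],"angular": [0,0,0]}
    - {"travel": [0,0,0],"angular": [0,0,0]}

```text
time_s: 29.2
position: [423.6, 411.8, 90.2]
eef_rot: [-0.576, 3.087, 0.001]
ft_force: [-1.3, -0.4, 5.2]
grip_width: 20.7
grip_force: 30.1
```

Call:
play_rows:
  increments:
    - {"travel": [0,0,0],"angular": [0,0,0]}
    - {"travel": [0,0,0],"angular": [0,0,0]}
    - {"travel": [0,0,0],"angular": [0,0,0]}
    - {"travel": [0,0,0],"angular": [0,0,0]}
    - {"travel": [0,0,10],"angular": [0,0,0]}
    - {"travel": [0,0,25],"angular": [0,0,0]}
    - {"travel": [0,0,40],"angular": [0,0,0]}
    - {"travel": [0,0,45],"angular": [0,0,0]}
    - {"travel": [0,0,45],"angular": [0,0,0]}
    - {"travel": [0,-15,40],"angular": [0,0,0]}
    - {"travel": [0,-30,20],"angular": [0,0,0]}
    - {"travel": [-1,-40,5],"angular": [0,0,0]}
  claw: 38

```text
time_s: 30.4
position: [423.8, 327.5, 323.8]
eef_rot: [-0.578, 3.081, 0.005]
ft_force: [1.2, 0.6, -0.7]
grip_width: 38.2
grip_force: 0.0
```

Call:
play_rows:
  increments:
    - {"travel": [-1,-46,0],"angular": [0,0,-3]}
    - {"travel": [-1,-46,0],"angular": [0,0,-3]}
    - {"travel": [-1,-46,0],"angular": [0,0,-3]}
    - {"travel": [-1,-46,0],"angular": [0,0,-3]}
    - {"travel": [-1,-46,0],"angular": [0,0,-3]}
    - {"travel": [-1,-46,0],"angular": [0,0,-3]}
    - {"travel": [-1,-46,0],"angular": [0,0,-3]}
    - {"travel": [-1,-46,0],"angular": [0,0,0]}
    - {"travel": [-1,-46,0],"angular": [0,0,0]}
    - {"travel": [-1,-46,0],"angular": [0,0,0]}
    - {"travel": [-1,-46,0],"angular": [0,0,0]}
    - {"travel": [-1,-46,0],"angular": [0,0,0]}
  claw: 45

```text
time_s: 31.6
position: [410.0, -227.2, 320.4]
eef_rot: [-0.003, 3.14, -0.001]
ft_force: [0.8, -0.9, 0.7]
grip_width: 45.0
grip_force: 0.0
```

Call:
play_rows:
  increments:
    - {"travel": [-1,-35,-10],"angular": [0,0,0]}
    - {"travel": [-1,-20,-30],"angular": [0,0,0]}
    - {"travel": [0,-5,-40],"angular": [0,0,0]}
    - {"travel": [0,0,-30],"angular": [0,0,0]}
    - {"travel": [0,0,-15],"angular": [0,0,0]}
    - {"travel": [0,0,0],"angular": [0,0,0]}
    - {"travel": [0,0,0],"angular": [0,0,0]}

```text
time_s: 32.3
position: [408.6, -285.5, 195.3]
eef_rot: [-0.004, 3.141, -0.0]
ft_force: [0.2, 0.6, 0.7]
grip_width: 44.7
grip_force: 0.0
```

```bash
cat >> h.py <<'E'
def dots(w,c,z=50):
    for k in cv2.findContours(mask(w['img'],c,30),0,1)[0]:
        if cv2.contourArea(k)>40:
            (u,v),ax,_=cv2.fitEllipse(k);print(c,cv2.contourArea(k),(round(u,1),round(v,1)),ax,ray(w,u,v,z).round(1))
E
python3 - <<'E'
from h import *
w=snapshot("wrist");o=get_obs();print(o['position'],o['eef_rot']);dots(w,'orange');dots(w,'purple')
s=snapshot('scene');cv2.imwrite('pics/s10.png',cv2.resize(s['img'][90:200,150:300,::-1],None,fx=5,fy=5))
E
```

```text
[ 409.08201348 -285.80965809  195.92696843] [-3.96574978e-03  3.14004665e+00 -2.05269497e-03]
orange 294.0 (307.6, 214.0) (18.67142677307129, 20.24544334411621) [ 406.7 -291.    50. ]
```

View pics/s10.png

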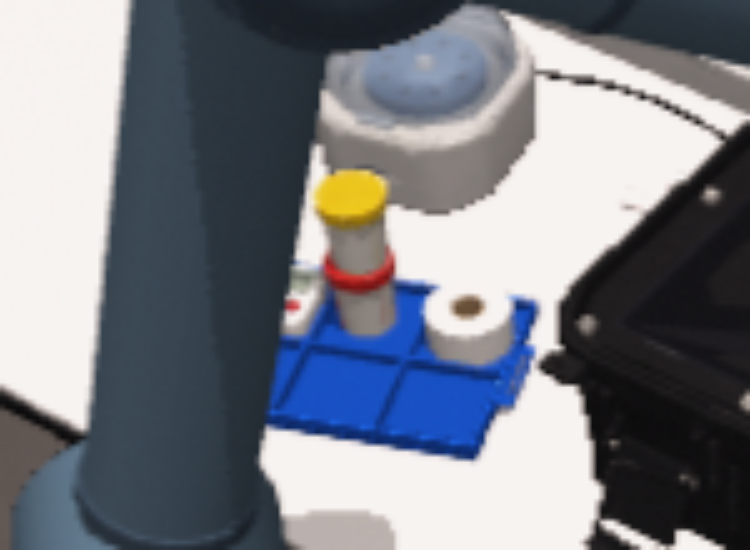

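Call:
play_rows:
  increments:
    - {"travel": [-1,-3,-12],"angular": [0,0,0]}
    - {"travel": [-1,-3,-22],"angular": [0,0,0]}
    - {"travel": [0,0,-30],"angular": [0,0,0]}
    - {"travel": [0,0,-25],"angular": [0,0,0]}
    - {"travel": [0,0,-14],"angular": [0,0,0]}
    - {"travel": [0,0,-7],"angular": [0,0,0]}
    - {"travel": [0,0,0],"angular": [0,0,0]}
    - {"travel": [0,0,0],"angular": [0,0,0]}

```text
time_s: 33.2
position: [406.9, -291.8, 85.1]
eef_rot: [-0.004, 3.141, -0.001]
ft_force: [-0.6, 0.5, -0.1]
grip_width: 45.0
grip_force: 0.0
```

Call:
play_rows:
  increments:
    - {"travel": [0,0,0],"angular": [0,0,0]}
    - {"travel": [0,0,0],"angular": [0,0,0]}
    - {"travel": [0,0,0],"angular": [0,0,0]}
    - {"travel": [0,0,0],"angular": [0,0,0]}
    - {"travel": [0,0,0],"angular": [0,0,0]}
    - {"travel": [0,0,0],"angular": [0,0,0]}
    - {"travel": [0,0,0],"angular": [0,0,0]}
  claw: 10

```text
time_s: 33.9
position: [407.1, -291.9, 85.6]
eef_rot: [-0.004, 3.14, -0.002]
ft_force: [-0.7, 0.3, 6.3]
grip_width: 21.0
grip_force: 29.4
```

```bash
python3 - <<'E'
from h import *
w=snapshot("wrist");dots(w,'orange')
s={**w,'img':cv2.imread('pics/w8.png')[...,::-1].copy()};dots(s,'green')
E
```

```text
orange 944.5 (314.3, 305.9) (31.736282348632812, 37.968223571777344) [ 406.2 -291.6   50. ]
green 903.0 (316.3, 305.9) (30.54054069519043, 37.69328308105469) [ 406.2 -290.7   50. ]
green 57.5 (311.8, 246.6) (6.760425090789795, 18.333621978759766) [ 377.4 -292.6   50. ]
```

Call:
play_rows:
  increments:
    - {"travel": [0,0,10],"angular": [0,0,0]}
    - {"travel": [0,0,25],"angular": [0,0,0]}
    - {"travel": [0,0,35],"angular": [0,0,0]}
    - {"travel": [0,0,40],"angular": [0,0,0]}
    - {"travel": [0,0,45],"angular": [0,0,0]}
    - {"travel": [0,0,45],"angular": [0,0,0]}
    - {"travel": [2,15,30],"angular": [0,0,0]}
    - {"travel": [5,30,15],"angular": [0,0,0]}
    - {"travel": [5,40,0],"angular": [0,0,0]}
    - {"travel": [5,44,0],"angular": [0,0,2]}
    - {"travel": [5,44,0],"angular": [0,0,2]}
    - {"travel": [5,44,0],"angular": [0,0,2]}

```text
time_s: 35.15
position: [433.1, -72.7, 330.2]
eef_rot: [-0.169, 3.136, -0.0]
ft_force: [1.2, -0.5, -0.5]
grip_width: 20.8
grip_force: 29.5
```

Call:
play_rows:
  increments:
    - {"travel": [6,44,0],"angular": [0,0,2]}
    - {"travel": [6,44,0],"angular": [0,0,2]}
    - {"travel": [6,44,0],"angular": [0,0,2]}
    - {"travel": [6,44,0],"angular": [0,0,2]}
    - {"travel": [6,44,0],"angular": [0,0,2]}
    - {"travel": [6,44,0],"angular": [0,0,2]}
    - {"travel": [6,40,0],"angular": [0,0,2]}
    - {"travel": [2,32,0],"angular": [0,0,1]}
    - {"travel": [0,15,0],"angular": [0,0,0]}
    - {"travel": [0,0,0],"angular": [0,0,0]}
    - {"travel": [0,0,0],"angular": [0,0,0]}

```text
time_s: 36.25
position: [477.3, 275.9, 329.7]
eef_rot: [0.576, -3.088, 0.001]
ft_force: [-0.5, -0.9, -0.1]
grip_width: 20.9
grip_force: 29.5
```

Call:
play_rows:
  increments:
    - {"travel": [-1,0,-20],"angular": [0,0,0]}
    - {"travel": [-1,0,-40],"angular": [0,0,0]}
    - {"travel": [0,0,-45],"angular": [0,0,0]}
    - {"travel": [0,0,-45],"angular": [0,0,0]}
    - {"travel": [0,0,-40],"angular": [0,0,0]}
    - {"travel": [0,0,-25],"angular": [0,0,0]}
    - {"travel": [0,0,-12],"angular": [0,0,0]}
    - {"travel": [0,0,-3],"angular": [0,0,0]}
    - {"travel": [0,0,0],"angular": [0,0,0]}
    - {"travel": [0,0,0],"angular": [0,0,0]}

```text
time_s: 37.25
position: [476.8, 276.9, 101.3]
eef_rot: [-0.575, 3.085, 0.001]
ft_force: [1.3, 0.4, -0.0]
grip_width: 21.1
grip_force: 29.5
```

```bash
python3 - <<'E'
from h import *
w=snapshot("wrist");o=get_obs();print(o['position'])
cv2.imwrite('pics/w11.png',w['img'][...,::-1])
E
```

```text
[476.82601382 277.04356388 101.27007984]
```

View pics/w11.png

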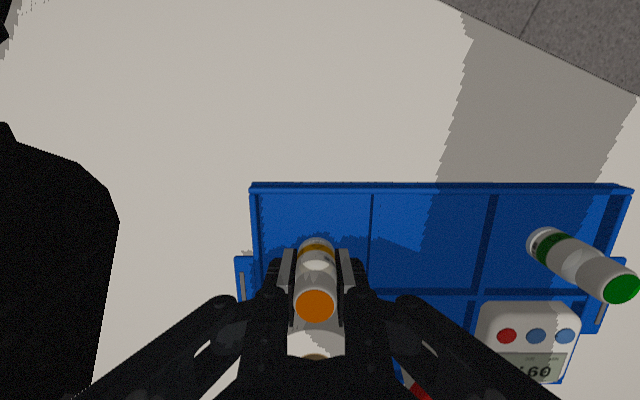

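Call:
play_rows:
  increments:
    - {"travel": [0,0,-6],"angular": [0,0,0]}
    - {"travel": [0,0,-3],"angular": [0,0,0]}
    - {"travel": [0,0,-1],"angular": [0,0,0]}
    - {"travel": [0,0,0],"angular": [0,0,0]}
    - {"travel": [0,0,0],"angular": [0,0,0]}

```text
time_s: 37.8
position: [475.4, 276.7, 89.7]
eef_rot: [0.576, -3.088, -0.0]
ft_force: [-0.9, -0.8, 2.5]
grip_width: 21.2
grip_force: 29.8
```

Call:
play_rows:
  increments:
    - {"travel": [0,0,0],"angular": [0,0,0]}
    - {"travel": [0,0,0],"angular": [0,0,0]}
    - {"travel": [0,0,0],"angular": [0,0,0]}
    - {"travel": [0,0,0],"angular": [0,0,0]}
    - {"travel": [0,0,10],"angular": [0,0,0]}
    - {"travel": [0,0,25],"angular": [0,0,0]}
    - {"travel": [0,0,40],"angular": [0,0,0]}
    - {"travel": [0,0,45],"angular": [0,0,0]}
    - {"travel": [0,0,45],"angular": [0,0,0]}
    - {"travel": [0,-15,40],"angular": [0,0,0]}
    - {"travel": [0,-30,20],"angular": [0,0,0]}
    - {"travel": [0,-40,5],"angular": [0,0,0]}
  claw: 38

```text
time_s: 39.0
position: [476.8, 192.1, 323.8]
eef_rot: [-0.579, 3.08, 0.001]
ft_force: [0.8, 0.4, -1.3]
grip_width: 37.7
grip_force: 0.0
```

Call:
play_rows:
  increments:
    - {"travel": [5,-42,0],"angular": [0,0,-3]}
    - {"travel": [5,-42,0],"angular": [0,0,-3]}
    - {"travel": [5,-42,0],"angular": [0,0,-3]}
    - {"travel": [5,-42,0],"angular": [0,0,-3]}
    - {"travel": [5,-42,0],"angular": [0,0,-3]}
    - {"travel": [5,-42,0],"angular": [0,0,-3]}
    - {"travel": [5,-42,0],"angular": [0,0,-3]}
    - {"travel": [5,-42,0],"angular": [0,0,0]}
    - {"travel": [5,-42,0],"angular": [0,0,0]}
    - {"travel": [5,-42,0],"angular": [0,0,0]}
    - {"travel": [5,-42,0],"angular": [0,0,0]}
    - {"travel": [5,-40,0],"angular": [0,0,0]}
  claw: 45

```text
time_s: 40.2
position: [535.2, -312.2, 320.3]
eef_rot: [-0.003, 3.141, -0.001]
ft_force: [0.1, 0.6, 0.2]
grip_width: 44.9
grip_force: 0.0
```

Call:
play_rows:
  increments:
    - {"travel": [10,-25,-10],"angular": [0,0,0]}
    - {"travel": [20,-12,-30],"angular": [0,0,0]}
    - {"travel": [25,0,-35],"angular": [0,0,0]}
    - {"travel": [20,0,-30],"angular": [0,0,0]}
    - {"travel": [5,0,-15],"angular": [0,0,0]}
    - {"travel": [0,0,0],"angular": [0,0,0]}
    - {"travel": [0,0,0],"angular": [0,0,0]}

```text
time_s: 40.9
position: [615.1, -347.4, 200.8]
eef_rot: [-0.004, 3.141, -0.001]
ft_force: [-0.0, -0.9, 0.1]
grip_width: 44.7
grip_force: 0.0
```

```bash
python3 - <<'E'
from h import *
w=snapshot("wrist");o=get_obs();print(o['position'],o['eef_rot']);dots(w,'purple')
E
```

```text
[ 615.45074823 -347.82057045  201.88190878] [-3.18483526e-03  3.13961557e+00 -2.52957096e-03]
purple 271.0 (320.4, 219.4) (17.73603057861328, 19.57744026184082) [ 620.1 -342.7   50. ]
```

Call:
play_rows:
  increments:
    - {"travel": [3,2,-15],"angular": [0,0,0]}
    - {"travel": [2,2,-25],"angular": [0,0,0]}
    - {"travel": [0,0,-30],"angular": [0,0,0]}
    - {"travel": [0,0,-24],"angular": [0,0,0]}
    - {"travel": [0,0,-14],"angular": [0,0,0]}
    - {"travel": [0,0,-7],"angular": [0,0,0]}
    - {"travel": [0,0,0],"angular": [0,0,0]}
    - {"travel": [0,0,0],"angular": [0,0,0]}

```text
time_s: 41.75
position: [621.2, -344.0, 86.3]
eef_rot: [-0.004, 3.139, -0.002]
ft_force: [0.4, -0.2, 0.9]
grip_width: 44.8
grip_force: 0.0
```

Call:
play_rows:
  increments:
    - {"travel": [0,0,0],"angular": [0,0,0]}
    - {"travel": [0,0,0],"angular": [0,0,0]}
    - {"travel": [0,0,0],"angular": [0,0,0]}
    - {"travel": [0,0,0],"angular": [0,0,0]}
    - {"travel": [0,0,0],"angular": [0,0,0]}
    - {"travel": [0,0,0],"angular": [0,0,0]}
    - {"travel": [0,0,0],"angular": [0,0,0]}
  claw: 10

```text
time_s: 42.45
position: [621.3, -343.8, 86.1]
eef_rot: [-0.004, 3.139, -0.002]
ft_force: [-0.4, 0.6, 6.7]
grip_width: 20.6
grip_force: 29.5
```

```bash
python3 - <<'E'
from h import *
w=snapshot("wrist");dots(w,'purple')
E
```

```text
purple 897.5 (314.6, 304.0) (30.371862411499023, 37.67763137817383) [ 619.7 -343.3   50. ]
purple 153.5 (313.6, 253.4) (24.326570510864258, 33.721580505371094) [ 594.9 -343.7   50. ]
```

Call:
play_rows:
  increments:
    - {"travel": [0,0,10],"angular": [0,0,0]}
    - {"travel": [0,0,25],"angular": [0,0,0]}
    - {"travel": [0,0,35],"angular": [0,0,0]}
    - {"travel": [0,0,40],"angular": [0,0,0]}
    - {"travel": [0,0,45],"angular": [0,0,0]}
    - {"travel": [-15,5,45],"angular": [0,0,0]}
    - {"travel": [-20,15,30],"angular": [0,0,0]}
    - {"travel": [-20,30,15],"angular": [0,0,0]}
    - {"travel": [-10,40,0],"angular": [0,0,0]}
    - {"travel": [-8,44,0],"angular": [0,0,2]}
    - {"travel": [-8,44,0],"angular": [0,0,2]}
    - {"travel": [-8,44,0],"angular": [0,0,2]}

```text
time_s: 43.7
position: [530.6, -119.8, 330.0]
eef_rot: [-0.169, 3.137, 0.0]
ft_force: [1.6, 0.6, 0.0]
grip_width: 21.0
grip_force: 29.5
```

Call:
play_rows:
  increments:
    - {"travel": [-10,44,0],"angular": [0,0,2]}
    - {"travel": [-10,44,0],"angular": [0,0,2]}
    - {"travel": [-10,44,0],"angular": [0,0,2]}
    - {"travel": [-10,44,0],"angular": [0,0,2]}
    - {"travel": [-10,44,0],"angular": [0,0,2]}
    - {"travel": [-10,44,0],"angular": [0,0,2]}
    - {"travel": [-10,44,0],"angular": [0,0,2]}
    - {"travel": [-10,44,0],"angular": [0,0,1]}
    - {"travel": [-10,44,0],"angular": [0,0,0]}
    - {"travel": [-8,35,0],"angular": [0,0,0]}
    - {"travel": [0,20,0],"angular": [0,0,0]}
    - {"travel": [0,0,0],"angular": [0,0,0]}

```text
time_s: 44.9
position: [432.8, 331.9, 329.6]
eef_rot: [-0.582, 3.087, 0.001]
ft_force: [0.9, -0.1, -1.1]
grip_width: 20.8
grip_force: 29.5
```

Call:
play_rows:
  increments:
    - {"travel": [0,0,0],"angular": [0,0,0]}
    - {"travel": [0,0,0],"angular": [0,0,0]}

```text
time_s: 45.1
position: [433.6, 328.6, 329.7]
eef_rot: [0.574, -3.088, 0.001]
ft_force: [0.4, 0.4, -0.2]
grip_width: 21.0
grip_force: 29.5
```

Call:
play_rows:
  increments:
    - {"travel": [0,4,-20],"angular": [0,0,0]}
    - {"travel": [0,4,-40],"angular": [0,0,0]}
    - {"travel": [0,0,-45],"angular": [0,0,0]}
    - {"travel": [0,0,-45],"angular": [0,0,0]}
    - {"travel": [0,0,-38],"angular": [0,0,0]}
    - {"travel": [0,0,-24],"angular": [0,0,0]}
    - {"travel": [0,0,-10],"angular": [0,0,0]}
    - {"travel": [0,0,-3],"angular": [0,0,0]}
    - {"travel": [0,0,0],"angular": [0,0,0]}
    - {"travel": [0,0,0],"angular": [0,0,0]}
    - {"travel": [0,0,0],"angular": [0,0,0]}

```text
time_s: 46.2
position: [434.6, 338.2, 106.1]
eef_rot: [-0.576, 3.086, 0.002]
ft_force: [0.4, -0.2, -0.1]
grip_width: 20.6
grip_force: 29.5
```

```bash
python3 - <<'E'
from h import *
w=snapshot("wrist");o=get_obs();print(o['position'],o['eef_rot'])
cv2.imwrite('pics/w12.png',w['img'][...,::-1])
E
```

```text
[434.33044344 338.15999392 105.80274618] [-5.75786696e-01  3.08598538e+00  1.51970430e-03]
```

View pics/w12.png

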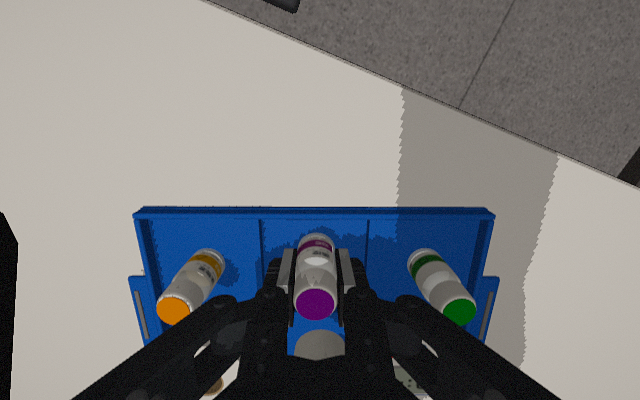

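Call:
play_rows:
  increments:
    - {"travel": [5,2,0],"angular": [0,0,0]}
    - {"travel": [5,2,0],"angular": [0,0,0]}
    - {"travel": [4,1.5,0],"angular": [0,0,0]}
    - {"travel": [0,0,0],"angular": [0,0,0]}
    - {"travel": [0,0,0],"angular": [0,0,0]}

```text
time_s: 46.75
position: [447.6, 343.2, 104.3]
eef_rot: [0.576, -3.088, -0.0]
ft_force: [-0.3, -0.0, -0.4]
grip_width: 20.8
grip_force: 29.5
```

Call:
play_rows:
  increments:
    - {"travel": [0,0,-6],"angular": [0,0,0]}
    - {"travel": [0,0,-5],"angular": [0,0,0]}
    - {"travel": [0,0,-2],"angular": [0,0,0]}
    - {"travel": [0,0,-1],"angular": [0,0,0]}
    - {"travel": [0,0,0],"angular": [0,0,0]}
    - {"travel": [0,0,0],"angular": [0,0,0]}

```text
time_s: 47.35
position: [447.6, 343.2, 90.5]
eef_rot: [-0.576, 3.088, 0.0]
ft_force: [0.8, 0.3, -0.6]
grip_width: 20.7
grip_force: 29.5
```

Call:
play_rows:
  increments:
    - {"travel": [0,0,-1],"angular": [0,0,0]}
    - {"travel": [0,0,0],"angular": [0,0,0]}
    - {"travel": [0,0,0],"angular": [0,0,0]}

```text
time_s: 47.65
position: [447.8, 343.4, 90.1]
eef_rot: [-0.576, 3.087, 0.001]
ft_force: [-2.0, -0.8, 5.7]
grip_width: 20.9
grip_force: 30.0
```

Call:
play_rows:
  increments:
    - {"travel": [0,0,0],"angular": [0,0,0]}
    - {"travel": [0,0,0],"angular": [0,0,0]}
    - {"travel": [0,0,0],"angular": [0,0,0]}
    - {"travel": [0,0,0],"angular": [0,0,0]}
    - {"travel": [0,0,8],"angular": [0,0,0]}
    - {"travel": [0,0,15],"angular": [0,0,0]}
    - {"travel": [0,0,20],"angular": [0,0,0]}
    - {"travel": [-3,-1,25],"angular": [0,0,0]}
    - {"travel": [-8,-3,30],"angular": [0,0,0]}
    - {"travel": [-10,-4,40],"angular": [0,0,0]}
    - {"travel": [-10,-4,40],"angular": [0,0,0]}
    - {"travel": [0,0,30],"angular": [0,0,0]}
  claw: 38

```text
time_s: 48.85
position: [415.6, 330.9, 300.8]
eef_rot: [-0.576, 3.086, 0.002]
ft_force: [1.0, 0.9, -0.2]
grip_width: 38.1
grip_force: 0.0
```

Call:
play_rows:
  increments:
    - {"travel": [0,0,10],"angular": [0,0,0]}
    - {"travel": [0,0,0],"angular": [0,0,0]}
    - {"travel": [0,0,0],"angular": [0,0,0]}

```text
time_s: 49.15
position: [416.2, 330.9, 306.3]
eef_rot: [0.576, -3.087, 0.001]
ft_force: [-0.4, -0.5, -0.8]
grip_width: 38.3
grip_force: 0.0
```

```bash
python3 - <<'E'
from h import *
w=snapshot("wrist");s=snapshot("scene");o=get_obs();print(o['position'],o['time_s'])
a=cv2.resize(w['img'][130:310,190:430,::-1],None,fx=1.65,fy=1.65);b=cv2.resize(s['img'][100:190,180:270,::-1],a.shape[:1]*2,interpolation=cv2.INTER_CUBIC)
cv2.imwrite('pics/f13.png',np.hstack([a,b]))
for c in ('green','orange','purple'): dots(w,c,54)
print(blobs(w,'yellow',120,100),blobs(w,'red',62,50))
t=snapshot('top')
print([x for x in blobs(t,'blue',44,4)])
E
```

```text
[415.79248463 330.65116641 305.43484171] 49.25
green 123.0 (377.4, 212.1) (12.044205665588379, 13.196793556213379) [423.4 413.3  54. ]
orange 118.5 (254.3, 211.4) (11.731078147888184, 13.356719017028809) [475.2 276.7  54. ]
purple 126.0 (315.5, 209.6) (11.80937671661377, 13.852083206176758) [446.9 343.6  54. ]
[(1623, [317.1, 297.6], [515.7, 372.0, 120.0])] [(50, [353.6, 244.2], [469.1, 401.3, 62.0]), (402, [320.6, 259.8], [503.2, 372.0, 62.0])]
[(952, [586.1, 30.7], [1005.8, -926.1, 44.0]), (26, [566.5, 27.3], [1018.1, -863.3, 44.0]), (17, [588.5, 25.3], [1023.9, -935.4, 44.0]), (7, [578.4, 30.1], [1008.1, -901.3, 44.0]), (4, [572.5, 35.0], [992.1, -880.8, 44.0]), (6, [553.8, 36.2], [989.1, -819.9, 44.0]), (528, [310.7, 45.4], [970.5, -34.6, 44.0]), (266, [327.9, 50.6], [952.3, -89.2, 44.0]), (113, [263.6, 52.2], [950.3, 116.0, 44.0]), (13, [536.8, 70.4], [876.3, -757.5, 44.0]), (64, [554.9, 73.8], [864.3, -814.9, 44.0]), (37, [577.1, 77.8], [849.8, -885.4, 44.0]), (25, [592.8, 79.8], [842.4, -935.5, 44.0]), (203, [309.8, 81.9], [850.4, -29.7, 44.0]), (5, [529.4, 80.4], [843.8, -731.4, 44.0]), (26, [606.5, 81.8], [834.9, -979.2, 44.0]), (32, [548.3, 83.5], [832.7, -791.6, 44.0]), (15, [571.8, 86.9], [820.1, -866.3, 44.0]), (6, [585.8, 89.0], [812.5, -911.0, 44.0]), (12, [600.5, 91.0], [805.2, -957.7, 44.0]), (4, [538.2, 100.2], [778.4, -755.7, 44.0]), (1714, [201.0, 202.2], [474.1, 313.2, 44.0]), (18, [207.1, 180.7], [540.6, 294.6, 44.0]), (4, [564.5, 184.5], [507.2, -821.0, 44.0]), (44, [155.9, 191.7], [509.3, 452.3, 44.0]), (5, [570.4, 186.8], [499.6, -839.1, 44.0]), (5, [166.0, 202.0], [476.7, 420.9, 44.0])]
```

View pics/f13.png

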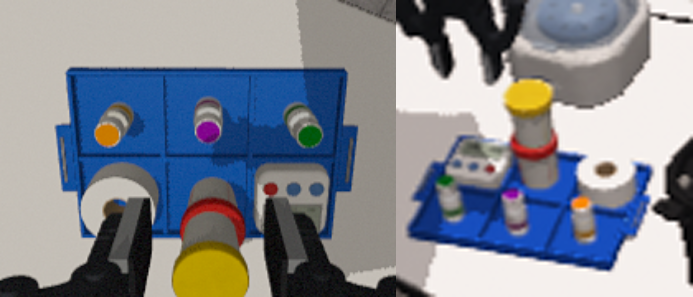

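Everything stands in its compartment: orange, purple and green in the front row, and the yellow-on-red stack between the roll and the timer. The gripper is clear of all of it.

```bash
python3 -c "
from rig import *
print(finish_job())"
```

```text
the job is handed in; nothing more can be done
None
```

The job is handed in at about 49 s of the 134 s: the final images show the red cup with the yellow one stacked on it between the timer and the label roll, and the green, purple and orange vials upright in front, all released; no verdict came back.

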